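# Fetch the solder reel from behind the bottles

## Robot

A 6-joint arm with a two-finger parallel gripper is mounted at the origin on the work surface. World frame = base frame: x ahead of the robot, y to its left, z up, the work surface at z = 0. Lengths are in m, angles in degrees, forces in N, time in s.
With the tool pointing down it reaches from about 0.35 to 0.875 m from the base axis. Payload 4.2 kg.
Tool frame: the origin (TCP) lies midway between the tips of the shut fingers; the grasp point (between the pads) lies 19 mm behind it; z points along the fingers, y is the line along which they close (so a half turn about z gives the same grasp; the last joint's range is limited). The gripper opens to 87 mm and grips with 3 to 60 N. Pads are 19 mm wide; open, the fingers measure 117 mm over their backs; the gripper's body (75 mm by 190 mm) begins 51 mm behind the grasp point.
Start: joints at [91.593, 22.042, 0.453, 0, -68.411, -14.817], TCP at [0.143, 0.608, 0.223] pointing down, gripper open.
Joint ranges: [-179.83, 179.83], [-69.29, 118.12], [-61.27, 80.66], [-181.25, 117.63], [-171.15, -9.14], [-177.46, 177.46]. Speed limits (degrees/s): [159.86, 159.86, 180, 180, 180, 180].

## Interface

Orientations are given as [roll, pitch, yaw] about the fixed x, y, z axes, in that order (R = Rz(yaw) Ry(pitch) Rx(roll)).
In Python, from workcell import env gives the robot as it stands. The module is installed in compiled form; this text tells all that it offers. Calls block until the motion is done:
- env.goto(position, orientation): joint-space move of the TCP to a pose.
- env.move_straight(position, rotation=None, rate=0.15, force_limit=None): straight line of the TCP; rotation=None keeps the orientation; rate is the mean speed in m/s. With force_limit (N) it stops when the force on the tool has changed by that much, and returns True; else False.
- env.set_joints(angles): joint-space move.
- env.gripper_to(opening, grasp_force=None): opening from 0.0 (shut) to 1.0 (fully open); grasp_force is the grip in N (None keeps the last); returns when the fingers have stopped.
- env.dwell(seconds).
- env.inverse_kinematics(position, orientation): joint angles nearest the present ones, or None.
- env.read_state(): the state.
- env.grab_frame(name): name is "scene" or "top"; returns a dict with "image" (480x640x3 uint8, blue, green, red), "fx", "fy", "cx", "cy" (pixels), "D" ([k1, k2, p1, p2, k3] as OpenCV has them; the pictures are not rectified), "position" and "orientation" of the camera in the world. Camera axes: x right, y up, looking along -z (the intrinsics and any distortion apply to the point x, -y, -z); pixel columns grow to the right and rows downward; lengths in m; the calibration is good to about 2 mm. A picture is of the moment at which its call begins. There is no depth.
A pose or a line that the arm cannot do raises env.Unreachable and nothing moves.
- env.close_job(): hands the job in; it is judged then, once.
Trained networks look in a picture, given as the dict that the camera call returned (one of the last four; its "shot" number tells which), for a name from the list of things; names that differ only in an ending like _2 or _b are one class to them, and where a whole thing is asked for, a point or a joint stands for the part that bears it (a point fixed in the world has none). Each returns a list of dicts, best first, with "score" (0 to 1); they miss things now and then, are a little off and sometimes report something else, mostly with a low value. They report only what shows in the picture. A call takes as long as a camera call.
- env.search_frame(picture, thing): "xyz" ([x, y, z] in m, in world coordinates, good to about 4 mm: the middle of the surface that is visible of it).
- env.trace(picture, thing): "mask" (480x640 bool, what is visible of it).
The state is a dict: "clock": time; "joint_positions": joint angles; "qvel": joint speeds; "joint_torque": joint torques, N m; "position": TCP position; "tool_rot": TCP orientation; "force": force on the tool from outside, world axes, zero at the start; "wrist_torque": the same for the moment, N m; "opening": opening from 0.0 (shut) to 1.0 (fully open); "finger_force": force on a finger pad.
Only numpy, scipy, OpenCV 4.12 (cv2) and the standard library are available. Lean on these libraries where they do the work, as an engineer would, in place of code of your own. Each camera call takes 0.05 s, during which the arm holds its last target. There are 200 camera calls.

## Task

Load the solder stand with the reel that is boxed in at the back of the parts caddy: first clear the jar, the bottle and the square tin out of the caddy onto the blue side mat, then slip the reel over the stand's post so that it sits fully down on the base. With the reel on the stand, put the jar, the bottle and the tin back on the pads they came from, each centred on its own pad; keep all three upright throughout.

Things in the scene. Friction and masses are not known exactly. Their poses are not given: they have to be found in the camera images.
- jar_mid (a point): Flux jar: amber glass with a bright screw lid, upright round, 44 mm diameter (glass 43), 60 mm high, about 120 g. Point on its axis half-way up, 30 mm above its foot; z up along the jar.
- bottle_mid (a point): Cleaning-fluid bottle: white plastic, round, 44 mm diameter up to 58 mm above its foot, then narrowing to a black cap 25 mm in diameter; 84 mm high in all, about 100 g. Point on its axis half-way up, 42 mm above its foot; z up.
- tin_mid (a point): Square metal tin: bare metal, 42 x 42 mm (its lid, the top 12 mm, 43 x 43), 56 mm high, about 130 g. Point at its centre, 28 mm above its foot; z up, x and y square to its side faces.
- reel_mid (a point): Solder reel standing on end: cylinder 54 mm diameter, 44 mm high, silvery winding, black ends, open bore of 22 mm diameter, about 250 g. It stands on the caddy plate (6 mm above the table), 9 mm before the back wall, between two pads: no room for fingers until the other things are gone. Point on its axis half-way up, 22 mm above its foot; z along the axis.
- jar_pad: Pad of the jar: black rubber, round, 60 mm diameter, 3 mm thick, fixed on the caddy; the jar stands on it at the start, pad showing around it. Its place (front middle, left or right of the reel) changes. Origin: centre of its underside, 6 mm above the table; top 9 mm above the table. Axes as the caddy's.
- bottle_pad: Pad of the bottle: black rubber, six-sided, 52 mm across the flats and 60 mm across the corners, 3 mm thick, fixed on the caddy; the bottle stands on it at the start, pad showing around it. Its place (front middle, left or right of the reel) changes. Origin: centre of its underside, 6 mm above the table; top 9 mm above the table. Axes as the caddy's.
- tin_pad: Pad of the tin: black rubber, square, 56 x 56 mm, 3 mm thick, fixed on the caddy; the tin stands on it at the start, pad showing around it. Its place (front middle, left or right of the reel) changes. Origin: centre of its underside, 6 mm above the table; top 9 mm above the table. Axes as the caddy's.
- caddy: Light grey parts caddy, fixed. Origin on the table; x to its back wall, y left. Plate 6 mm thick, x -95 to 103, y +-125 mm. Wall: front face at x 58, 6 thick, top 50 mm above the table; behind it driver handles to 48 mm high. Low screw cups (20 wide, 14 high) on the plate at x -30, y +-113. Pad centres (x, y): (-55, 0), (-5, 62), (-5, -62); reel near (22, 0).
- side_mat: Blue side mat, flat and empty, fixed, 240 mm (x) by 110 mm (y), 3 mm thick, left or right of the caddy. Origin: centre of its underside; x along its length, y across.
- stand: Solder stand on the other side of the caddy from the mat: round black iron base, fixed, 90 mm diameter, 12 mm thick, with an upright steel post of 8 mm diameter in its centre, round tip 66 mm above the table. The reel sits on the base, post in its bore (7 mm play all round). Origin: centre of the underside; z along the post.

How it is judged (in metres and radians):
On the way, in this order (a step that is already met when the one before it is completed fails the run):
1. jar, bottle and tin all stand upright on the side mat (x of jar_mid in the frame of side_mat between -0.12 and 0.12 m and y of jar_mid in the frame of side_mat between -0.055 and 0.055 m and height (world z) of jar_mid below 0.038 m and angle between each of jar_mid, bottle_mid, tin_mid's own z axis and vertical below 0.15 rad and x of bottle_mid in the frame of side_mat between -0.12 and 0.12 m and y of bottle_mid in the frame of side_mat between -0.055 and 0.055 m and height (world z) of bottle_mid below 0.05 m and x of tin_mid in the frame of side_mat between -0.12 and 0.12 m and y of tin_mid in the frame of side_mat between -0.055 and 0.055 m and height (world z) of tin_mid below 0.036 m), for 0.2 s.
2. the reel sits fully down over the post of the stand while the other three are still on the mat (all of step 1 and horizontal distance between reel_mid and stand below 0.01 m and height (world z) of reel_mid below 0.038 m and angle between reel_mid's own z axis and vertical below 0.12 rad), for 0.2 s.
At the end, for the whole second after the job is handed in: The reel is over the stand's post, its foot within 4 mm of the base, its axis within 10 mm of the post. Jar, bottle and tin each stand upright on their own pads, axis within 13 mm of the pad's centre. All four are released and at rest (horizontal distance between reel_mid and stand below 0.01 m and height (world z) of reel_mid below 0.038 m and angle between each of reel_mid, jar_mid, bottle_mid, tin_mid's own z axis and vertical below 0.12 rad and horizontal distance between jar_mid and jar_pad below 0.013 m and height (world z) of jar_mid below 0.043 m and horizontal distance between bottle_mid and bottle_pad below 0.013 m and height (world z) of bottle_mid below 0.055 m and horizontal distance between tin_mid and tin_pad below 0.013 m and height (world z) of tin_mid below 0.041 m and linear speed of each of jar, bottle, tin, reel below 0.02 m/s); the robot touches nothing.
It fails at once if the jar is tipped over (more than 35 degrees) (angle between jar_mid's own z axis and vertical above 0.61 rad).
It fails at once if the bottle is tipped over (more than 35 degrees) (angle between bottle_mid's own z axis and vertical above 0.61 rad).
It fails at once if the tin is tipped over (more than 35 degrees) (angle between tin_mid's own z axis and vertical above 0.61 rad).
It also fails if it takes over 144 s, if anything falls off the work surface, if the arm or the gripper's body presses on something with over 40 N, if the wrist force passes 120 N, or if a joint passes its speed limit or range.

## Working session

There is one attempt and no reset: what is moved stays moved. The work goes in short steps, each a Python script; the robot and the scene stay as the last script left them, time stands still between calls to the robot, and variables do not carry over. Pictures are saved under pics/ and viewed, at most 14 in all, crops included, and the job is handed in when it is done.

```bash
mkdir -p pics; ls; cat > h.py <<'E'
import numpy as np, cv2
from workcell import env
from scipy.spatial.transform import Rotation as R
def cam(f):
    return R.from_euler('xyz',f["orientation"],degrees=True).as_matrix(), np.array(f["position"]), np.array([[f["fx"],0,f["cx"]],[0,f["fy"],f["cy"]],[0,0,1.]])
def px2w(f,uv,z):
    Rm,p,K=cam(f); uv=np.array(uv,float).reshape(-1,1,2)
    n=cv2.undistortPoints(uv,K,np.array(f["D"],float))[:,0]
    d=np.c_[n[:,0],-n[:,1],-np.ones(len(n))]@Rm.T
    return p+d*((z-p[2])/d[:,2])[:,None]
def w2px(f,P):
    Rm,p,K=cam(f); c=(np.atleast_2d(P)-p)@Rm; c=c*[1,-1,-1]
    return cv2.projectPoints(c.reshape(-1,1,3),np.zeros(3),np.zeros(3),K,np.array(f["D"],float))[0][:,0]
E
python3 - <<'E'
from h import *
s=env.read_state(); print(s)
for n in ["scene","top"]:
    f=env.grab_frame(n); cv2.imwrite(f"pics/{n}0.png",f["image"]); print({k:v for k,v in f.items() if k!="image"})
    for t in ["jar_mid","bottle_mid","tin_mid","reel_mid","jar_pad","bottle_pad","tin_pad","caddy","side_mat","stand"]:
        print(t,[(np.round(d["xyz"],3).tolist(),round(d["score"],2)) for d in env.search_frame(f,t)][:2])
E
```

```text
pics
{'clock': 0.0, 'joint_positions': array([ 9.15923359e+01,  2.20917327e+01,  3.79699085e-01, -2.98239244e-02,
       -6.84126591e+01, -1.48161256e+01]), 'qvel': array([ 0.01819797,  0.07177881,  0.03520246, -0.00773844, -0.04160273,
        0.12497521]), 'joint_torque': array([-1.03579252e-04, -3.90669036e+01,  1.87406230e+01,  4.22009781e+00,
        1.09243928e-02, -1.93127357e-04]), 'position': array([0.14281634, 0.6078345 , 0.22144668]), 'tool_rot': array([ 1.79872365e+02, -5.09999711e-03, -1.32347871e+01]), 'force': array([ 0.27723808,  0.02796627, -0.28161177]), 'wrist_torque': array([-0.01324952,  0.03287869, -0.03125564]), 'finger_force': 0.0, 'opening': 1.0021960648053507}
{'fx': 456.2626154350322, 'fy': 456.2626154350322, 'cx': 322.0099113681854, 'cy': 238.38408272200115, 'D': array([-0.05876103,  0.        ,  0.        ,  0.        ,  0.        ]), 'position': array([0.91757851, 0.61170389, 0.56690769]), 'orientation': array([ 53.637736  ,  -0.57770127, 148.15758054]), 'shot': 1}
jar_mid [([0.553, 0.043, 0.06], 0.75), ([0.619, 0.096, 0.011], 0.26)]
bottle_mid [([0.617,
[... 288 characters left out ...]
3.9965828942233, 'cx': 318.1364466433405, 'cy': 232.20224912242404, 'D': array([-0.07084559,  0.        ,  0.        ,  0.        ,  0.        ]), 'position': array([ 4.86537609e-01, -2.88327841e-04,  8.04830686e-01]), 'orientation': array([  2.62475367,   1.04665379, -90.08284677]), 'shot': 2}
jar_mid [([0.545, 0.026, 0.067], 0.79)]
bottle_mid [([0.608, 0.082, 0.068], 0.68)]
tin_mid [([0.583, -0.047, 0.065], 0.62)]
reel_mid [([0.622, 0.015, 0.048], 0.83)]
jar_pad [([0.543, 0.029, 0.01], 0.77)]
bottle_pad [([0.593, 0.066, 0.008], 0.65)]
tin_pad [([0.575, -0.02, 0.007], 0.48)]
caddy [([0.615, 0.015, 0.008], 0.88)]
side_mat [([0.513, -0.326, 0.002], 0.59)]
stand [([0.509, 0.308, 0.008], 0.79)]
```

View pics/top0.png

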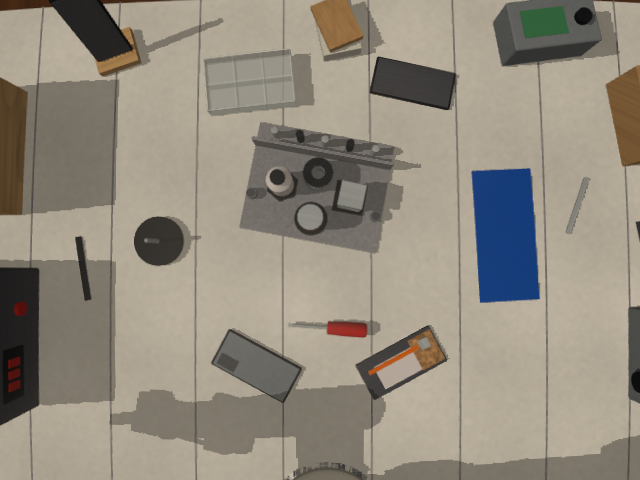

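View pics/scene0.png

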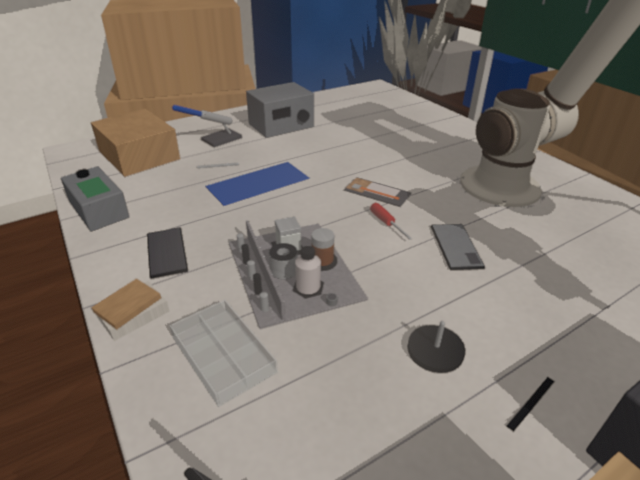

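The pictures show the jar at the front (310,217), the bottle at left (280,182), the tin at right (350,196) and the reel behind them (317,172). The stand is at left (158,240), the mat at right (505,236), and the caddy is yawed about -10°. Next I fit the poses from the masks.

```bash
cat > fit.py <<'E'
from h import *
from scipy.optimize import minimize
a=np.linspace(0,2*np.pi,48,endpoint=False); C=np.c_[np.cos(a),np.sin(a)]
def prof(rz): return np.vstack([np.c_[r*C,np.full(48,z)] for r,z in rz])
SQ=lambda h:np.array([[h,h],[h,-h],[-h,-h],[-h,h]])
MODEL=dict(jar_mid=prof([(.022,0),(.022,.06)]),bottle_mid=prof([(.022,0),(.022,.058),(.0125,.066),(.0125,.084)]),
 reel_mid=prof([(.027,0),(.027,.044)]),stand=prof([(.045,0),(.045,.012)]),
 tin_mid=np.vstack([np.c_[SQ(.0215),np.full(4,z)] for z in(0,.056)]),
 side_mat=np.array([[x,y,.003] for x in(-.12,.12) for y in(-.055,.055)]))
def sil(f,pts):
    m=np.zeros((480,640),np.uint8); h=cv2.convexHull(w2px(f,pts).astype(np.float32))
    cv2.fillConvexPoly(m,np.round(h*16).astype(np.int32),1,shift=4); return m>0
def fit(f,t,z,p0,yaw=0.,useyaw=False,mask=None):
    if mask is None:
        r=env.trace(f,t)
        if not r: return None
        mask=r[0]["mask"]
    def cost(q):
        P=MODEL[t]@R.from_euler('z',q[2]/100 if useyaw else 0).as_matrix().T+[q[0]/1000,q[1]/1000,z]
        s=sil(f,P); return 1-(s&mask).sum()/max(1,(s|mask).sum())
    x0=np.array([p0[0]*1000,p0[1]*1000,yaw*100])
    S=np.vstack([x0]+[x0+np.eye(3)[i]*12 for i in range(3)])
    r=minimize(cost,x0,method="Nelder-Mead",options=dict(initial_simplex=S,xatol=.2,fatol=1e-4))
    return (r.x/[1000,1000,100]).round(4),round(1-r.fun,3)
E
python3 - <<'E'
from fit import *
F={n:env.grab_frame(n) for n in("top","scene")}
G=dict(jar_mid=(.55,.03,.009),bottle_mid=(.608,.08,.009),tin_mid=(.583,-.04,.009),reel_mid=(.622,.015,.006),stand=(.512,.31,0),side_mat=(.513,-.326,0))
for t,g in G.items():
    for n,f in F.items():
        uy=t in("tin_mid","side_mat")
        print(t,n,fit(f,t,g[2],g,-.17 if t=="tin_mid" else 0.,uy))
f=F["top"]
for t in("jar_pad","bottle_pad","tin_pad"):
    r=env.trace(f,t)
    if r:
        m=r[0]["mask"].astype(np.uint8); c=cv2.findContours(m,0,1)[0]; c=cv2.convexHull(np.vstack(c))
        (u,v),rad=cv2.minEnclosingCircle(c); print(t,m.sum(),rad,px2w(f,[u,v],.009).round(3))
r=env.trace(f,"caddy")[0]["mask"].astype(np.uint8)
c=max(cv2.findContours(r,0,1)[0],key=cv2.contourArea); ap=cv2.approxPolyDP(c,4,True)[:,0]
print(ap.tolist()); print(px2w(f,ap,.006).round(3).tolist())
im=f["image"][110:265,225:410]; cv2.imwrite("pics/crop1.png",cv2.resize(im,None,fx=3.8,fy=3.8,interpolation=2))
E
```

```text
jar_mid top (array([0.5486, 0.0265, 0.0886]), np.float64(0.818))
jar_mid scene (array([0.5473, 0.0263, 0.0795]), np.float64(0.805))
bottle_mid top (array([ 0.6108,  0.0807, -0.03  ]), np.float64(0.954))
bottle_mid scene (array([ 0.6096,  0.081 , -0.0111]), np.float64(0.881))
tin_mid top (array([ 0.5837, -0.0441, -0.1845]), np.float64(0.905))
tin_mid scene None
reel_mid top (array([0.6259, 0.0142, 0.0438]), np.float64(0.826))
reel_mid scene (array([0.6241, 0.0139, 0.0597]), np.float64(0.847))
stand top (array([0.5077, 0.3048, 0.0587]), np.float64(0.921))
stand scene (array([0.5094, 0.3066, 0.0361]), np.float64(0.951))
side_mat top (array([ 0.5183, -0.3262,  0.0502]), np.float64(0.984))
side_mat scene (array([ 0.5189, -0.3232,  0.0312]), np.float64(0.974))
jar_pad 322 16.922767639160156 [[0.547 0.027 0.009]]
bottle_pad 144 15.5247220993042 [[0.608 0.079 0.009]]
tin_pad 265 21.219650268554688 [[ 0.585 -0.043  0.009]]
[[261, 123], [253, 138], [256, 148], [241, 225], [373, 252], [392, 148]]
[[0.724, 0.119, 0.006], [0.696, 0.133, 0.006], [0.678, 0.128, 0.006], [0.537, 0.154, 0.006], [0.487, -0.084, 0.006], [0.676, -0.12, 0.006]]
```

View pics/crop1.png

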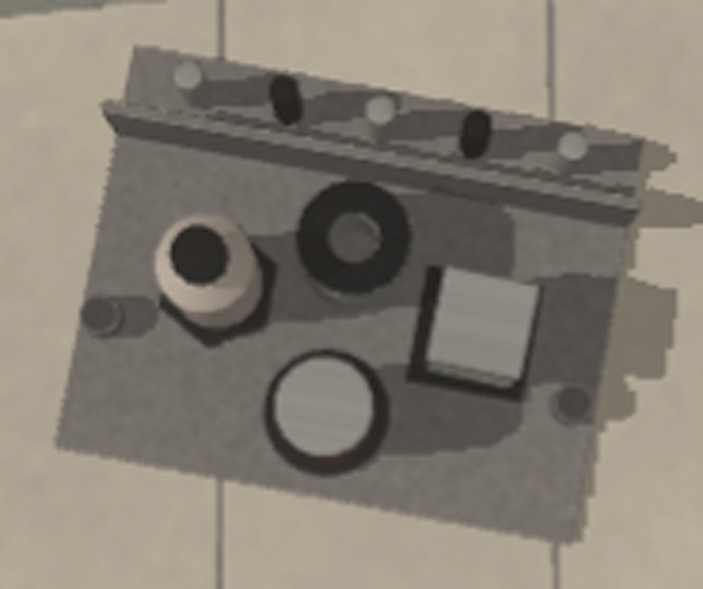

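```bash
python3 - <<'E'
from h import *
f=env.grab_frame("top")
o=lambda L:np.array(L)/3.8+[225-.37,110-.37]
W=px2w(f,o([[57,447],[580,543],[135,45],[645,138]]),.006)[:,:2]
M=np.array([[-95,125],[-95,-125],[103,125],[103,-125]])/1000
A,B=W-W.mean(0),M-M.mean(0)
th=np.arctan2((B[:,0]*A[:,1]-B[:,1]*A[:,0]).sum(),(B*A).sum())
Rm=np.array([[np.cos(th),-np.sin(th)],[np.sin(th),np.cos(th)]])
t=W.mean(0)-Rm@M.mean(0); print("caddy",t,np.degrees(th),"res",(W-(M@Rm.T+t)).round(4).tolist())
for n,p in dict(jar=(-55,0),bottle=(-5,62),tin=(-5,-62),reel=(22,0)).items(): print(n,(Rm@np.array(p)/1000+t).round(4))
P=px2w(f,o([[408,380],[524,400],[428,266]]),.009); print("tinpad c",(P[1]+P[2])/2)
(c,r)=(325,412),62; print("jarpad",px2w(f,o([[325,412]]),.009))
for t_,yaw in[((.61,.0807,.2),80),((.5835,-.044,.2),80),((.548,.0265,.2),-10),((.5185,-.325,.2),0),((.508,.3055,.2),0)]:
  for y in (yaw,yaw-180,yaw+90): 
    q=env.inverse_kinematics(t_,[180,0,y]); print(t_,y,None if q is None else np.round(q,0))
E
```

```text
caddy [0.6025743  0.01581498] -10.442271871306646 res [[0.0007, 0.0006], [-0.0001, -0.002], [0.0006, 0.0004], [-0.0011, 0.001]]
jar [0.5485 0.0258]
bottle [0.6089 0.0777]
tin [ 0.5864 -0.0443]
reel [0.6242 0.0118]
tinpad c [ 0.58597381 -0.04302348  0.009     ]
jarpad [[0.54855094 0.02851217 0.009     ]]
(0.61, 0.0807, 0.2) 80 [ 23.  22.  -3.   0. -65. 147.]
(0.61, 0.0807, 0.2) -100 [ 23.  22.  -3.   0. -65. -33.]
(0.61, 0.0807, 0.2) 170 [  23.   22.   -3.   -0.  -65. -123.]
(0.5835, -0.044, 0.2) 80 [ 12.  19.  -7.   0. -64. 158.]
(0.5835, -0.044, 0.2) -100 [ 12.  19.  -7.   0. -64. -22.]
(0.5835, -0.044, 0.2) 170 [  12.   19.   -7.   -0.  -64. -112.]
(0.548, 0.0265, 0.2) -10 [ 20.  16. -12.   0. -62.  60.]
(0.548, 0.0265, 0.2) -190 [  20.   16.  -12.   -0.  -62. -120.]
(0.548, 0.0265, 0.2) 80 [ 20.  16. -12.   0. -62. 150.]
(0.5185, -0.325, 0.2) 0 [-17.  22.  -3.   0. -65. 107.]
(0.5185, -0.325, 0.2) -180 [-17.  22.  -3.   0. -65. -73.]
(0.5185, -0.325, 0.2) 90 [ -17.   22.   -3.    0.  -65. -163.]
(0.508, 0.3055, 0.2) 0 [ 47.  20.  -6.   0. -64.  43.]
(0.508, 0.3055, 0.2) -180 [  47.   20.   -6.   -0.  -64. -137.]
(0.508, 0.3055, 0.2) 90 [ 47.  20.  -6.   0. -64. 133.]
```

```bash
cat >> h.py <<'E'
H=dict(jar=.020,bottle=.022,tin=.015,reel=.014); OP=dict(jar=.85,bottle=.75,tin=.75,reel=.95); W=dict(jar=.043,bottle=.044,tin=.042,reel=.054)
def chk(m):
    s=env.read_state(); print(m,"t%.1f"%s["clock"],s["position"].round(4),"open %.4f"%(s["opening"]*.087),"ff %.1f"%s["finger_force"],"F",s["force"].round(1)); return s
def pick(n,xy,foot,yaw,hi=.21,force=25):
    env.goto([*xy,hi],[180,0,yaw]); env.gripper_to(OP[n])
    if env.move_straight([*xy,foot+H[n]],rate=.15,force_limit=15): raise SystemExit(chk("CONTACT "+n))
    env.gripper_to(0,force); s=chk("grip "+n)
    if abs(s["opening"]*.087-W[n])>.004: raise SystemExit("bad grip")
    env.move_straight([*xy,hi],rate=.15)
def place(n,xy,foot,yaw,hi=.21,op=None):
    env.goto([*xy,hi],[180,0,yaw]); env.move_straight([*xy,foot+H[n]+.02],rate=.15)
    hit=env.move_straight([*xy,foot+H[n]-.001],rate=.03,force_limit=6); chk(f"place {n} hit={hit}")
    env.gripper_to(op or OP[n]); env.move_straight([*xy,hi],rate=.18)
MAT=np.array([.5185,-.325]); MY=2.3
def slot(x): return MAT+x*np.array([np.cos(np.radians(MY)),np.sin(np.radians(MY))])
E
python3 - <<'E'
from h import *
pick("jar",(.548,.0265),.009,-10.5); place("jar",slot(-.08),.003,MY)
pick("bottle",(.610,.0802),.009,-100.5); place("bottle",slot(.08),.003,MY-180)
pick("tin",(.5837,-.044),.009,-100.6); place("tin",slot(0),.003,MY-180)
env.goto([.45,.25,.25],[180,0,-10])
from fit import *
for n in("top","scene"):
    f=env.grab_frame(n); cv2.imwrite(f"pics/{n}2.png",f["image"])
    print(n,fit(f,"reel_mid",.006,(.624,.014)))
    for t,p in dict(jar_mid=slot(-.08),bottle_mid=slot(.08),tin_mid=slot(0)).items(): print(t,p,fit(f,t,.003,p,.04,t=="tin_mid"))
print(env.read_state()["clock"])
E
```

```text
grip jar t7.1 [0.5481 0.0266 0.0291] open 0.0433 ff 24.8 F [0.1 0.6 1.3]
place jar hit=True t11.8 [ 0.4381 -0.3279  0.0229] open 0.0428 ff 24.9 F [-0.4  0.4  3.3]
grip bottle t18.3 [0.6103 0.0803 0.0314] open 0.0440 ff 25.0 F [0.3 0.3 2.1]
place bottle hit=True t23.1 [ 0.598  -0.3216  0.0253] open 0.0433 ff 25.0 F [-1.3  0.7  3.9]
grip tin t28.1 [ 0.5839 -0.044   0.0242] open 0.0425 ff 24.8 F [ 0.1  1.1 -0.6]
place tin hit=True t32.6 [ 0.5181 -0.3251  0.0181] open 0.0428 ff 24.9 F [-0.2  0.6  4.4]
top (array([0.6252, 0.0133, 0.0475]), np.float64(0.894))
jar_mid [ 0.43856445 -0.32821054] (array([ 0.4375, -0.3277,  0.112 ]), np.float64(0.938))
bottle_mid [ 0.59843555 -0.32178946] (array([ 0.5984, -0.3218,  0.0475]), np.float64(0.899))
tin_mid [ 0.5185 -0.325 ] (array([ 0.5184, -0.3256,  0.0745]), np.float64(0.902))
scene (array([0.6246, 0.0146, 0.0833]), np.float64(0.972))
jar_mid [ 0.43856445 -0.32821054] (array([ 0.4384, -0.3248,  0.0886]), np.float64(0.873))
bottle_mid [ 0.59843555 -0.32178946] (array([ 0.5973, -0.3228,  0.0873]), np.float64(0.868))
tin_mid [ 0.5185 -0.325 ] (array([ 0.5211, -0.3196, -0.2095]), np.float64(0.886))
37.1167
```

View pics/top2.png

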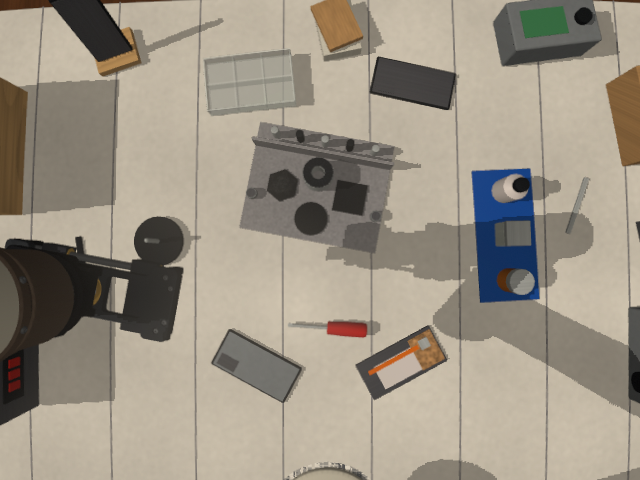

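Jar, bottle and tin stand on the mat at (516,280), (512,188) and (513,233), and the pads are clear at (311,219), (283,184) and (350,197). Now I measure the pads, then load the reel.

```bash
python3 - <<'E'
from fit import *
for n in("top","scene"):
    f=env.grab_frame(n)
    for t in("jar_pad","bottle_pad","tin_pad"):
        for d in env.trace(f,t)[:2]:
            m=cv2.moments(d["mask"].astype(np.uint8),True); print(n,t,round(d["score"],2),m["m00"],px2w(f,[m["m10"]/m["m00"],m["m01"]/m["m00"]],.0085).round(4))
pick("reel",(.625,.0138),.006,-10.5,hi=.21,force=35)
S=(.5085,.3057)
env.goto([*S,.21],[180,0,-10.5]); env.move_straight([*S,.074+H["reel"]],rate=.15)
for n in("top","scene"):
    f=env.grab_frame(n); print(n,fit(f,"reel_mid",.074,S)); cv2.imwrite(f"pics/{n}3.png",f["image"])
u,v=w2px(f,[*S,.07])[0].astype(int)
cv2.imwrite("pics/crop3.png",cv2.resize(f["image"][max(0,v-75):v+75,u-90:u+90],None,fx=4,fy=4,interpolation=2))
chk("above")
E
```

```text
top jar_pad 0.76 859.0 [[0.5479 0.0277 0.0085]]
top bottle_pad 0.83 758.0 [[0.6077 0.0789 0.0085]]
top tin_pad 0.83 954.0 [[ 0.5851 -0.0426  0.0085]]
scene jar_pad 0.62 506.0 [[0.5505 0.0318 0.0085]]
scene bottle_pad 0.72 497.0 [[0.6108 0.0821 0.0085]]
scene tin_pad 0.71 190.0 [[ 0.5729 -0.0437  0.0085]]
scene tin_pad 0.21 469.0 [[ 0.4133 -0.3706  0.0085]]
grip reel t41.3 [0.6252 0.0139 0.0202] open 0.0530 ff 35.0 F [0.3 0.7 0.9]
top (array([0.506 , 0.2982, 0.0091]), np.float64(0.178))
scene (array([ 0.5112,  0.3006, -0.0206]), np.float64(0.537))
above t45.1 [0.509  0.3061 0.0891] open 0.0531 ff 35.0 F [-0.4 -1.1 -2.1]
```

View pics/crop3.png

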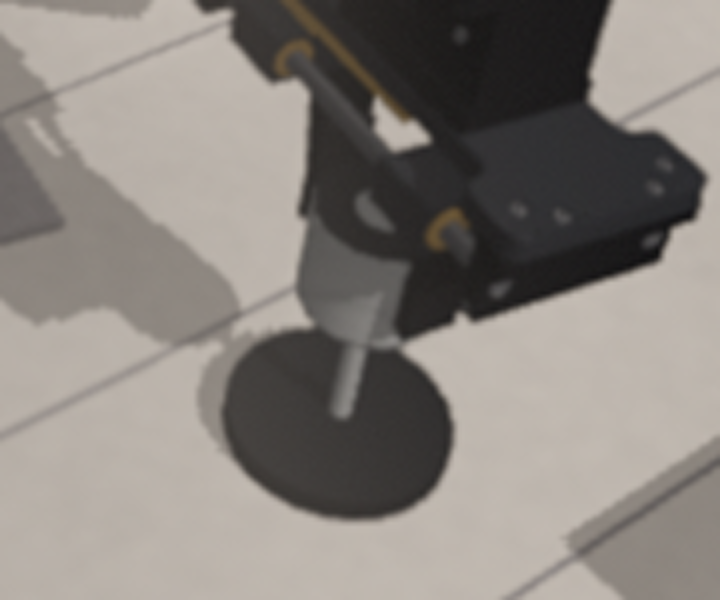

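```bash
python3 - <<'E'
from h import *
f=env.grab_frame("scene"); S=(.5085,.3057)
u,v=w2px(f,[*S,.07])[0].astype(int); o=np.array([u-90,max(0,v-75)])
pr=lambda P:((w2px(f,P)-o+.4)*4).round(0)
print("tip",pr([*S,.066]),"basepost",pr([*S,.012]),"reelfoot c",pr([*S,.075]))
a=np.linspace(0,2*np.pi,60); r=pr(np.c_[S[0]+.027*np.cos(a),S[1]+.027*np.sin(a),np.full(60,.075)]); print("reel foot bounds",r.min(0),r.max(0))
b=pr(np.c_[S[0]+.045*np.cos(a),S[1]+.045*np.sin(a),np.full(60,.012)]); print("base bounds",b.min(0),b.max(0))
print(px2w(f,np.array([[340,413],[378,288]])/4+o-.4,.012)[0],px2w(f,np.array([[378,290]])/4+o-.4,.065))
E
```

```text
tip [[364. 310.]] basepost [[340. 406.]] reelfoot c [[368. 293.]]
reel foot bounds [295. 242.] [441. 348.]
base bounds [225. 321.] [457. 498.]
[0.51117084 0.30843519 0.012     ] [[0.49561896 0.30029209 0.065     ]]
```

The scene crop shows the reel above the stand. Its left edge is at x≈297 (predicted 295) and its lower edge at y≈346 (predicted 348). The base spans 223–453 (predicted 225–457). They line up to about 1 mm, so I lower with a force limit.

```bash
python3 - <<'E'
from fit import *
S=(.5085,.3057)
if env.move_straight([*S,.018+H["reel"]],rate=.05,force_limit=8): raise SystemExit(chk("early contact"))
hit=env.move_straight([*S,.010+H["reel"]],rate=.02,force_limit=6); s=chk(f"down hit={hit}")
if s["position"][2]>.012+H["reel"]+.003: raise SystemExit("high")
env.gripper_to(.95); env.move_straight([*S,.21],rate=.18); env.goto([.42,.0,.25],[180,0,-10])
for n in("top","scene"):
    f=env.grab_frame(n); cv2.imwrite(f"pics/{n}4.png",f["image"]); print(n,fit(f,"reel_mid",.012,S))
chk("")
f=env.grab_frame("scene"); u,v=w2px(f,[*S,.04])[0].astype(int)
cv2.imwrite("pics/crop4.png",cv2.resize(f["image"][v-60:v+60,u-70:u+70],None,fx=4,fy=4,interpolation=2))
E
```

```text
down hit=True t46.8 [0.5087 0.3059 0.0261] open 0.0533 ff 35.0 F [-1.3 -0.7  4.9]
top (array([0.5069, 0.3055, 0.012 ]), np.float64(0.884))
scene (array([0.5092, 0.3072, 0.0713]), np.float64(0.872))
 t50.2 [0.4205 0.0008 0.2497] open 0.0829 ff 0.0 F [-0.1 -0.5  0.3]
```

View pics/crop4.png

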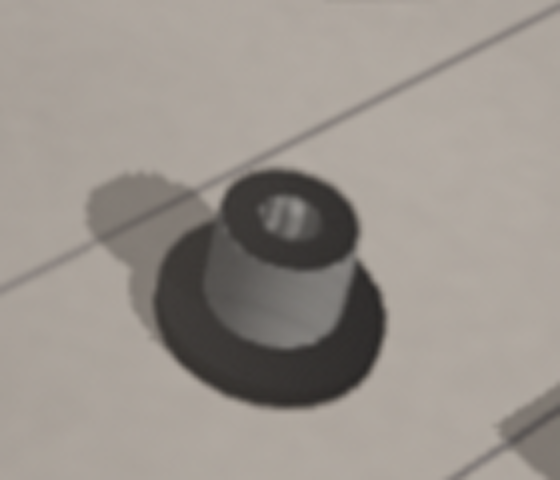

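The reel sits flat on the base at crop (285,260), with the post visible in its bore at (290,215). Next I return the tin, bottle and jar.

```bash
python3 - <<'E'
from fit import *
pick("tin",slot(0),.003,MY-180); place("tin",(.5855,-.0432),.009,-100.5)
pick("bottle",slot(.08),.003,MY-180); place("bottle",(.608,.079),.009,-100.5)
pick("jar",slot(-.08),.003,MY); place("jar",(.5483,.0270),.009,-10.5)
env.goto([.45,-.25,.25],[180,0,-10])
f=env.grab_frame("top"); cv2.imwrite("pics/top5.png",f["image"])
for t,p in dict(jar_mid=(.5483,.027),bottle_mid=(.608,.079),tin_mid=(.5855,-.0432)).items(): print(t,p,fit(f,t,.009,p,-.18,t=="tin_mid"))
print(fit(f,"reel_mid",.012,(.508,.305))); chk("")
cv2.imwrite("pics/crop5.png",cv2.resize(f["image"][110:265,120:410],None,fx=2.7,fy=2.7,interpolation=2))
E
```

```text
grip tin t54.8 [ 0.5186 -0.3251  0.0183] open 0.0425 ff 24.9 F [-0.1  0.8  1.6]
place tin hit=True t59.3 [ 0.5852 -0.0432  0.0242] open 0.0426 ff 24.9 F [-0.4  1.2  4. ]
grip bottle t64.4 [ 0.5986 -0.3218  0.0253] open 0.0434 ff 25.0 F [-0.1 -0.3  1.7]
place bottle hit=True t69.1 [0.6075 0.0789 0.0312] open 0.0434 ff 25.0 F [0.1 0.7 4.4]
grip jar t75.6 [ 0.4386 -0.3282  0.023 ] open 0.0430 ff 24.8 F [-0.4  0.1  0.4]
place jar hit=True t80.3 [0.5479 0.027  0.0289] open 0.0429 ff 24.9 F [-1.6  0.7  4.2]
jar_mid (0.5483, 0.027) (array([ 0.5462,  0.0266, -0.1629]), np.float64(0.843))
bottle_mid (0.608, 0.079) (array([ 0.6063,  0.0789, -0.0779]), np.float64(0.918))
tin_mid (0.5855, -0.0432) (array([ 0.5835, -0.0435, -0.2016]), np.float64(0.935))
(array([ 0.5078,  0.3069, -0.0251]), np.float64(0.829))
 t83.7 [ 0.4505 -0.2492  0.2498] open 0.0741 ff 0.0 F [-0.1  0.7  0.3]
```

View pics/crop5.png

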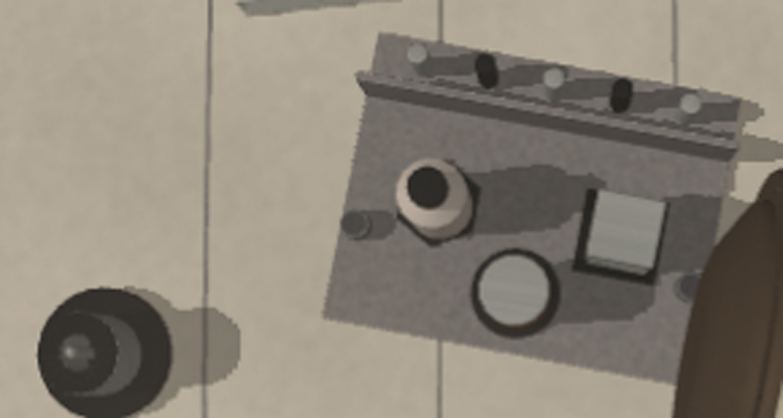

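The jar (515,290), bottle (435,195) and tin (625,230) stand upright, each centred on its pad. The reel is on the stand at (78,352), so I hand in.

```bash
python3 -c "
from h import *
print(env.close_job())"
```

```text
the job is handed in; nothing more can be done
None
```

I handed the job in at about 84 s of the 144 s allowed: the reel sits on the stand's base over its post, and the jar, bottle and tin are back upright on their own pads, each measured within about 3 mm of centre; no verdict was returned.

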